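# Hang the pipette on the spring hook of a crowded rack

### The arm

A 6-joint arm with a two-finger parallel gripper is mounted at the origin on the work surface. World frame = base frame: x ahead of the robot, y to its left, z up, the work surface at z = 0. Lengths are in m, angles in rad, forces in N, time in s.
With the tool pointing down it reaches from about 0.3 to 0.75 m from the base axis. Payload 8.5 kg.
Tool frame: the origin (TCP) lies at the very end of the fingers, on their centre line; the grasp point (between the pads) lies 19 mm behind it (manip.tcp_to_grasp is the distance from the TCP to the grasp point, in m); z points along the fingers, y is the line along which they close (so a half turn about z gives the same grasp; the last joint's range is limited). The gripper opens to 85 mm and grips with 20 to 120 N. Pads are 22 mm wide; open, the fingers measure 114 mm over their backs; the gripper's body (76 mm by 85 mm) begins 54 mm behind the grasp point. The pads swing forward as they close: fully open they stand 13 mm farther back than shut.
Start: joints at [-1.504, 0.381, 1.297, -0, 1.464, -0.215], TCP at [0.153, -0.528, 0.231] pointing down, gripper open.
Joint ranges: [-3.11, 3.11], [-0.89, 2.33], [0.22, 2.48], [-1.42, 4.56], [0.17, 2.85], [-2.88, 2.88]. Speed limits (rad/s): [2.39, 2.39, 3.14, 3.14, 3.14, 3.14].

### API

Orientations are given as a rotation vector (axis times angle).
In Python, from workcell import manip gives the robot as it stands. The module is installed in compiled form; this text tells all that it offers.
- The arm moves only by the shell command python3 -m crank 'ROWS'. ROWS is a JSON object of lists of equal length, an entry for each row: "fingers": the gripper's target within -1 to 1 (fully open at 1, half-way at 0, shut at -1); "linear": the shift along the world's x, y, z scaled (see below), a list of three; "twist": the turn about the world's z scaled (see below). In form: {"fingers": [fingers, ...], "linear": [[tx, ty, tz], ...], "twist": [twist, ...]}. A call has 1 to 8 rows; each row shifts and turns the commanded pose from where the row before left it; what a row does not reach is not made up. The controller multiplies each number of a shift by 0.025 m and each number of a turn by 8 degrees. A row lasts 1/8 s, in which the tool goes at most 62.5 mm and 10.7 degrees, less where a joint would pass 70% of its speed; a pose out of reach is approached as far as the arm can. A call with a number of a shift or a turn outside -1 to 1 is refused whole. A call with a gripper value outside its range is refused whole. The fingers move at their own pace and stop on an object; the grip force is fixed at half the most. Time passes only in rows, so rows that do not move let the fingers close. It gives the time, the measured TCP pose, the force, the opening and the grip force at its end, in the units of the state.
- manip.observe(): the state, without advancing time (a new reading comes with each control period).
- manip.grab_frame(name): name is "scene" or "top" or "wrist"; returns a dict with "pixels" (400x640x3 uint8, red, green, blue), "range_z" (400x640 float32, m along the optical axis (not along the pixel's ray), 0 where there is no reading), "fx", "fy", "cx", "cy" (pixels), "R" (3x3) and "t" (3): a world point X has camera coordinates R X + t. Camera axes: x right, y down, z forward; pixel columns grow to the right and rows downward; lengths in m; the calibration is good to about 2 mm. The wrist camera is an equidistant fisheye: a pixel r from the principal point sees the ray r / f radians off the axis. A picture is of the moment at which its call begins.
- manip.sign_off(): hands the job in; it is judged then, once.
The state is a dict: "clock": time; "joint_pos": joint angles; "joint_velocities": joint speeds; "joint_torque": joint torques, N m; "ee_pos": TCP position; "tcp_rot": TCP orientation; "force": force on the tool from outside, world axes, zero at the start; "moment": the same for the moment, N m; "width": finger opening in m; "finger_force": force on a finger pad.
Only numpy, scipy, OpenCV 4.12 (cv2) and the standard library are available. Lean on these libraries where they do the work, as an engineer would, in place of code of your own. Each camera call takes 0.05 s, during which the arm holds its last target. There are 200 camera calls.

### The job

Take the red-topped pipette out of its bench stand and hang it on the empty orange hook of the rack, between the two pipettes already hanging there: slide it in, push its collar back against the hook's spring pad, and seat the collar fully down behind the front lip. Go gently on the rack, do not knock or shift the neighbouring pipettes or the wash bottle, and let go with the pipette hanging upright.

Things in the scene. Friction and masses are not known exactly. Their poses are not given: they have to be found in the camera images.
- pipette: White round pipette, red band, button and tip, 199 mm long, 0.09-0.15 kg, upright. Origin: centre of the underside of its grey collar, z up. Collar 36 mm diameter, z 0 to 8 mm. Above: barrel to grip, 22 mm diameter, to z 85 mm, then a 14 mm button to z 99. Below: neck of 14 mm diameter to z -60, thin tip to z -100. Yaw does not matter.
- stand: Fixed grey block 64 x 64 x 110 mm with an upright 18 mm hole through its middle in which the pipette stands, collar resting on the block's top. Origin: centre of its underside on the bench, z up. The pipette must rise over 100 mm to come out.
- rack: Fixed rack 260 mm wide, nothing above 144 mm. Three two-pronged hooks 52 mm apart along its y, open ends to its -x (towards the robot), outer ones blue and full, centre one orange and empty: an 18 mm slot along x, flared mouth about 70 mm before the seat. Origin on the bench at the orange hook's middle line (y=0), x level with the neighbours' collar centres, z up.
- seat_mid (a point): Nominal seat of the orange hook: on the slot's middle line, at the height where the collar's underside finally rests (125 mm). Axes as the rack's. The orange hook with lip and pad is clamped at another reach each time: its true seat lies anywhere from -20 to +20 mm in x from here, which is not measured: find the pad by feel. y and z are exact.
- lip_mid (a point): Nominal middle (same unknown x shift) of the orange hook's front lips: 29 mm long ridges on both prongs in front of the seat, tops at 132 mm, 7 mm above the seat. The collar must come in over them, neck in the slot, and drop behind them. This point: on the middle line at their top.
- pad_mid (a point): Nominal middle (same unknown x shift) of the black pad's front face: 34 mm wide, 125.5 to 142.5 mm high. Rests 15 mm behind the seat: a collar coming over the lip meets it 3 mm short of the seat. Yields to +x with 2.0 N plus 0.6 N per mm, hard stop at 7 mm. Push it 3 to 7 mm (about 5 N), lower 7 mm (the pad drags with up to 4 N), let go: it holds the collar against the lip.
- neighbour_a: Bystander: white pipette with green band and tip, hanging loosely in a blue hook beside the orange one. Origin: centre of the underside of its 36 mm collar, z up; barrel 22 mm diameter, top of its button 76 mm above the origin.
- neighbour_b: Bystander: the same with yellow band and tip, hanging in the other blue hook. Origin: centre of the underside of its collar, z up.
- wash_bottle: Bystander: white round bottle with a red cap, 64 mm diameter, about 130 mm high, standing loose on the bench. Origin: centre of its underside, z up.
Not all that is in view belongs to the job. What is shaped like the stand but yellow is not meant. What is shaped like the pipette but purple is not meant.

How it is judged:
By the outcome, as a careful person would: the job done as asked, in the order asked, and still so for the second after the job is handed in, with the robot touching nothing.
It also fails if it takes over 53 s, if anything falls off the work surface, if the arm or the gripper's body presses on something with over 40 N, if the wrist force passes 120 N, or if a joint passes its speed limit or range.

## Working session

There is one attempt and no reset: what is moved stays moved. The work goes in short steps, Python scripts to look and compute and a shell command to move; the robot and the scene stay as the last step left them, time stands still between calls to the robot, and variables do not carry over. Pictures are saved under pics/ and viewed, at most 10 in all, crops included, and the job is handed in when it is done.

```bash
mkdir -p pics; cat > h.py <<'E'
import numpy as np, cv2
from workcell import manip
def grab(n,save=None):
    f=manip.grab_frame(n)
    if save: cv2.imwrite('pics/'+save,f['pixels'][:,:,::-1])
    return f
def pts(f):  # world points per pixel (pinhole)
    z=f['range_z']; v,u=np.mgrid[0:400,0:640]
    c=np.stack([(u-f['cx'])/f['fx']*z,(v-f['cy'])/f['fy']*z,z],-1)
    return (c-np.array(f['t']))@np.array(f['R'])
E
python3 - <<'E'
from h import *
a=grab('scene','s.png');b=grab('top','t.png')
np.savez('f.npz',s=pts(a),t=pts(b),sp=a['pixels'],tp=b['pixels'])
for f in(a,b):print(f['fx'],f['cx'],f['cy'],np.round(f['R'],3).tolist(),f['t'])
o=manip.observe();print(o['ee_pos'],o['tcp_rot'],o['force'],o['width'],manip.tcp_to_grasp)
E
```

```text
447.58558637192965 320.35350862223214 197.75348113164574 [[0.752, 0.659, -0.018], [0.476, -0.561, -0.677], [-0.456, 0.5, -0.736]] [-0.32994221 -0.2245624   1.43830835]
438.73815426423096 315.92423292655263 203.9876117031226 [[0.019, -1.0, 0.002], [-0.993, -0.019, -0.117], [0.117, 0.0, -0.993]] [-0.08769845  0.52175222  1.13958257]
[ 0.15292718 -0.5280384   0.23077399] [-3.10916589e+00 -4.40961332e-01 -1.12482339e-04] [0.04620611 0.11305415 0.06697545] 0.0853317937471951 0.0187
```

View pics/s.png

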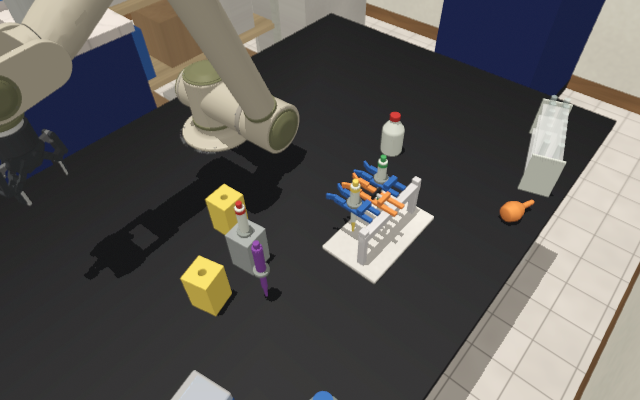

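View pics/t.png

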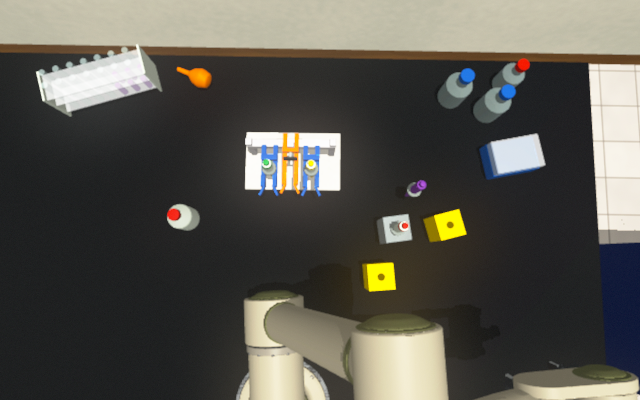

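Candidates for "pipette": red-topped one in the grey block at scene (241,215), top (402,227); the purple one at scene (262,258) is a decoy. For the stand: grey block at scene (247,245), with yellow blocks at (224,208) and (207,285) as decoys. The red-capped bottles are not pipettes. I choose the red-topped one in the grey block and check it in a close crop. The rack is at scene (378,225), top (292,160), with its orange hook in the middle.

```bash
python3 - <<'E'
from h import *
from scipy.spatial.transform import Rotation as Ro
d=np.load('f.npz')
im=d['sp'][180:310,170:300,::-1];im2=d['tp'][120:290,230:480,::-1]
cv2.imwrite('pics/c.png',np.hstack([cv2.resize(im,(400,400),interpolation=2),cv2.resize(im2,(400,272),interpolation=2) if 0 else cv2.copyMakeBorder(cv2.resize(im2,(400,272),interpolation=2),0,128,0,0,0)]))
print(Ro.from_rotvec(manip.observe()['tcp_rot']).as_matrix().round(3).tolist())
def rep(n,k,m):
    X=d[k][m]; print(n,k,m.sum(),'med',np.median(X,0).round(4),'lo',np.percentile(X,2,axis=0).round(4),'hi',np.percentile(X,98,axis=0).round(4))
for k,p in(('s','sp'),('t','tp')):
    P=d[k];h=cv2.cvtColor(d[p],cv2.COLOR_RGB2HSV).astype(int);H,S,V=h[...,0],h[...,1],h[...,2]
    X,Y,Z=P[...,0],P[...,1],P[...,2]
    ws=(X>.2)&(X<.75)&(abs(Y)<.45)&(Z>.02)&(Z<.25)
    rep('red',k,ws&((H<6)|(H>174))&(S>150)&(Y<0))
    rep('green',k,ws&(H>45)&(H<80)&(S>100))
    rep('yel',k,ws&(H>20)&(H<35)&(S>90)&(Y>-.13)&(Z>.12))
    rep('orange',k,ws&(H>8)&(H<19)&(S>150)&(Z>.1)&(Y>-.13))
    rep('blue',k,ws&(H>100)&(H<125)&(S>150)&(Z>.1)&(Y>-.15))
    rep('purple',k,ws&(H>128)&(H<160)&(S>100))
    g=ws&(abs(Z-.11)<.006)&(S<60)&(Y<-.15);rep('standtop',k,g)
    if g.sum()>20: print(cv2.minAreaRect((P[g][:,:2]*1000).astype(np.float32)))
    g=(S<50)&(V>120)&(abs(Z-.012)<.014)&(X>.35)&(X<.75)&(abs(Y)<.2); rep('base',k,g)
    print(cv2.minAreaRect((P[g][:,:2]*1000).astype(np.float32)))
    rep('bottlecap',k,ws&((H<6)|(H>174))&(S>150)&(Y>.1))
    rep('white>.15',k,ws&(S<60)&(Z>.15)&(Z<.2)&(Y>-.13)&(Y<.1))
E
```

```text
[[0.961, 0.278, -0.0], [0.278, -0.961, 0.001], [0.0, -0.001, -1.0]]
red s 54 med [ 0.4651 -0.2822  0.2028] lo [ 0.4573 -0.29    0.1829] hi [ 0.4711 -0.2754  0.2115]
green s 56 med [0.605  0.0358 0.1943] lo [0.5966 0.0293 0.173 ] hi [0.6138 0.0444 0.204 ]
yel s 73 med [ 0.6053 -0.0679  0.1902] lo [ 0.5952 -0.0753  0.1729] hi [ 0.6133 -0.058   0.2032]
orange s 538 med [ 0.6322 -0.02    0.1264] lo [ 0.5437 -0.0337  0.1187] hi [0.6914 0.0069 0.1393]
blue s 950 med [ 0.6121 -0.0446  0.1284] lo [ 0.5388 -0.0853  0.1187] hi [0.6599 0.058  0.1411]
purple s 372 med [ 0.5638 -0.3268  0.1515] lo [ 0.5541 -0.3335  0.0263] hi [ 0.5692 -0.3174  0.1999]
standtop s 589 med [ 0.4777 -0.2959  0.1103] lo [ 0.4317 -0.3377  0.1047] hi [ 0.5738 -0.2467  0.1139]
((505.54290771484375, -288.26959228515625), (80.48424530029297, 153.97718811035156), 77.9344711303711)
base s 3818 med [ 0.6756 -0.0508  0.0128] lo [ 0.5732 -0.1409  0.0065] hi [0.7265 0.1059 0.0167]
((644.716552734375, -12.405731201171875), (167.1446533203125, 262.0987548828125), 0.19800549745559692)
bottlecap s 94 med [0.4878 0.2636 0.1296] lo [0
[... 620 characters left out ...]

purple t 131 med [ 0.5527 -0.3169  0.1817] lo [ 0.5465 -0.3285  0.0404] hi [ 0.5657 -0.3108  0.2008]
standtop t 560 med [ 0.4648 -0.2793  0.1097] lo [ 0.428  -0.3269  0.1054] hi [ 0.5684 -0.2453  0.1151]
((499.2200927734375, -286.3875427246094), (79.90274047851562, 162.83944702148438), 78.37844848632812)
base t 2825 med [ 0.6274 -0.0304  0.0116] lo [ 0.5663 -0.1396  0.0019] hi [0.723  0.1157 0.0164]
((644.8475341796875, -11.588302612304688), (162.01263427734375, 262.5660095214844), 0.932206392288208)
bottlecap t 119 med [0.4805 0.2692 0.1297] lo [0.4685 0.257  0.1174] hi [0.4926 0.2836 0.1339]
white>.15 t 1072 med [0.2574 0.0474 0.1878] lo [ 0.2019 -0.0614  0.1537] hi [0.5989 0.0833 0.1995]
```

View pics/c.png

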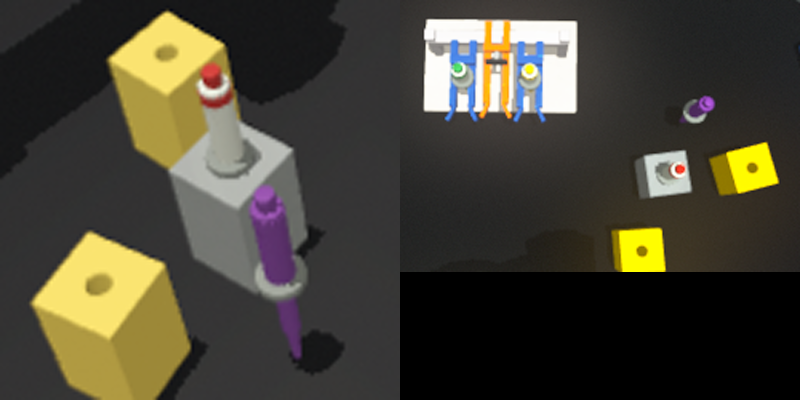

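The crop confirms it: red band and button, white barrel, standing in the grey block. The purple one stands free beside it. Moving above the pipette and turning the jaws to close along x.

```bash
python3 -m crank '{"fingers":[1,1,1,1,1,1,1],"linear":[[0.88,0.71,0.4],[0.88,0.71,0.4],[0.88,0.71,0.4],[0.88,0.71,0],[0.88,0.71,0],[0.88,0.71,0],[0.88,0.71,0]],"twist":[0.66,0.66,0.66,0.66,0.66,0.66,0.66]}'; python3 -m crank '{"fingers":[1,1,1,1,1,1,1,1],"linear":[[0.88,0.71,0.4],[0.88,0.71,0],[0.88,0.71,0],[0.88,0.71,0],[0.88,0.71,0],[0.88,0.71,0],[0.88,0.71,0],[0,0,0]],"twist":[0.66,0.66,0.66,0.66,0.66,0.66,0.66,0]}'
python3 - <<'E'
from h import *
from scipy.spatial.transform import Rotation as Ro
w=grab('wrist','w1.png');o=manip.observe()
print(o['ee_pos'],Ro.from_rotvec(o['tcp_rot']).as_matrix().round(3).tolist(),o['joint_pos'])
print(w['fx'],w['cx'],w['cy'],np.round(w['R'],3).tolist(),w['t'])
E
```

```text
clock: 0.98
ee_pos: [0.3076, -0.4032, 0.261]
tcp_rot: [-2.807, -1.408, -0.0]
force: [0.1, 1.1, 0.3]
width: 0.0857
finger_force: 0.0
clock: 1.98
ee_pos: [0.4617, -0.2787, 0.2709]
tcp_rot: [-2.217, -2.225, -0.0]
force: [-0.7, -0.2, 0.8]
width: 0.0855
finger_force: 0.0
[ 0.46102844 -0.27944888  0.27092647] [[-0.001, 1.0, -0.001], [1.0, 0.001, 0.0], [0.0, -0.001, -1.0]] [-7.64520003e-01  3.36406911e-01  1.25058448e+00 -2.43845215e-04
  1.55544969e+00 -7.65835064e-01]
309.70691628693146 321.8238238329286 198.94317580393374 [[1.0, 0.004, -0.001], [0.004, -0.946, 0.324], [0.0, -0.324, -0.946]] [-0.46017807 -0.32008657  0.32683481]
```

View pics/w1.png

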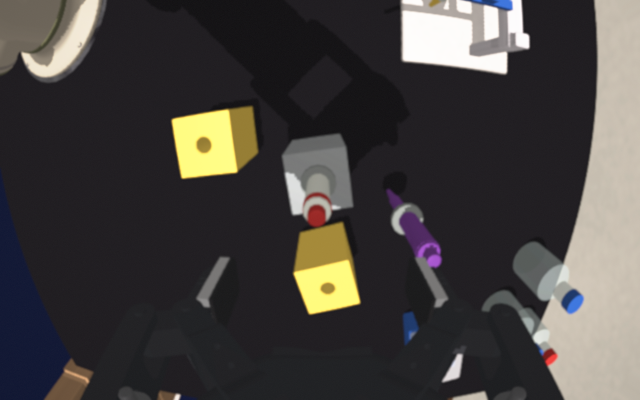

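The wrist view shows the red button at (316,214) and the collar at (318,180), on the grey block; the purple one at (405,218) to (430,255) is to the +x side.

```bash
cat >> h.py <<'E'
def wray(w,u,v,z):
    a=np.array([u-w['cx'],v-w['cy']])/w['fx']; r=np.linalg.norm(a)
    d=np.r_[a/r*np.sin(r),np.cos(r)]; R=np.array(w['R']); d=R.T@d; C=-R.T@np.array(w['t'])
    return C+d*(z-C[2])/d[2]
def hsv(p):
    h=cv2.cvtColor(p,cv2.COLOR_RGB2HSV).astype(int); return h[...,0],h[...,1],h[...,2]
E
python3 - <<'E'
from h import *
w=manip.grab_frame('wrist');H,S,V=hsv(w['pixels'])
m=((H<6)|(H>174))&(S>130);m[:150]=0;m[260:]=0;m[:,:280]=0;m[:,350:]=0
n,l,s,c=cv2.connectedComponentsWithStats(m.astype('uint8'))
for i in range(1,n): print(s[i],c[i],wray(w,*c[i],.209))
m=(H>128)&(H<160)&(S>100);n,l,s,c=cv2.connectedComponentsWithStats(m.astype('uint8'))
for i in range(1,n):
  if s[i][4]>40: print('p',s[i],c[i])
print(wray(w,316,215,.209),wray(w,318,180,.118),wray(w,432,257,.2))
E
```

```text
[308 192  23   9  55] [318.47272727 194.50909091] [ 0.4583968  -0.26242577  0.209     ]
[309 204  18  23 321] [317.29283489 215.42679128] [ 0.45752832 -0.27800642  0.209     ]
p [386 187  18  21 185] [393.86486486 197.08108108]
p [ 401  212   43   56 1247] [422.34242181 239.60625501]
[ 0.45661429 -0.27768298  0.209     ] [ 0.45685428 -0.27711963  0.118     ] [ 0.55140663 -0.31904617  0.2       ]
```

```bash
python3 -m crank '{"fingers":[1,1,1,1,1,1,1,1],"linear":[[-0.14,0.06,0],[0,0,-0.8],[0,0,-0.8],[0,0,-0.8],[0,0,-0.8],[0,0,-0.8],[0,0,-0.8],[0,0,-0.32]],"twist":[0,0,0,0,0,0,0,0]}'; python3 -m crank '{"fingers":[-1,-1,-1,-1,-1,-1],"linear":[[0,0,0],[0,0,0],[0,0,0],[0,0,0],[0,0,0],[0,0,0]],"twist":[0,0,0,0,0,0]}'
```

```text
clock: 3.08
ee_pos: [0.4566, -0.2785, 0.1425]
tcp_rot: [-2.221, -2.22, 0.0]
force: [0.5, -0.3, 0.3]
width: 0.0852
finger_force: 0.0
clock: 3.82
ee_pos: [0.4577, -0.2785, 0.144]
tcp_rot: [2.219, 2.222, 0.0]
force: [-0.2, 0.4, 5.0]
width: 0.0208
finger_force: 58.5
```

```bash
python3 -m crank '{"fingers":[-1,-1,-1,-1,-1,-1,-1,-1],"linear":[[0,0,0.4],[0,0,0.8],[0,0,0.8],[0,0,0.8],[0,0,0.8],[0,0,0.8],[0,0,0.4],[0,0,0]],"twist":[0,0,0,0,0,0,0,0]}'; python3 - <<'E'
from h import *
p=grab('scene');w=grab('wrist')
a=p['pixels'][100:300,140:340,::-1]
cv2.imwrite('pics/l.png',np.hstack([cv2.resize(a,(400,400)),cv2.resize(w['pixels'][:,160:560,::-1],(400,400))]))
E
```

```text
clock: 4.82
ee_pos: [0.4575, -0.2783, 0.2636]
tcp_rot: [2.22, 2.222, -0.0]
force: [0.3, -0.6, -1.4]
width: 0.0207
finger_force: 58.6
```

View pics/l.png

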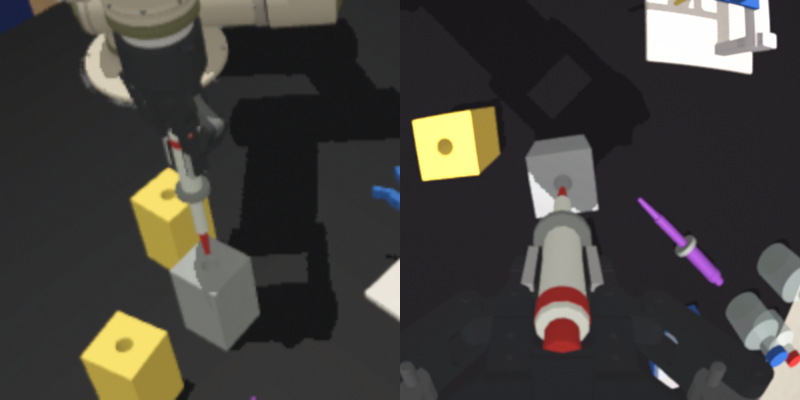

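The pipette is lifted upright, with its red tip above the block's hole. Carrying it to in front of the rack.

```bash
python3 -m crank '{"fingers":[-1,-1,-1,-1,-1,-1,-1],"linear":[[0,0.5,0],[0.1,0.9,0],[0.1,0.9,0],[0.1,1,0],[0,1,0],[0,1,0],[0,1,0]],"twist":[0,0,0,0,0,0,0]}'; python3 -m crank '{"fingers":[-1,-1,-1,-1,-1,-1,-1,-1],"linear":[[0,1,0],[0,1,0],[0,1,0],[0,0.9,0],[0,0.45,0],[0,0,-0.3],[0,0,0],[0,0,0]],"twist":[0,0,0,0,0,0,0,0]}'
python3 - <<'E'
from h import *
w=grab('wrist','w2.png');o=manip.observe();print(o['ee_pos'],o['force'])
t=grab('top'); np.savez('g.npz',P=pts(t),p=t['pixels'],s=grab('scene')['pixels'])
E
```

```text
clock: 5.8
ee_pos: [0.4646, -0.1184, 0.2633]
tcp_rot: [-2.219, -2.224, -0.0]
force: [-0.0, 1.0, -2.0]
width: 0.0209
finger_force: 58.6
clock: 6.8
ee_pos: [0.465, -0.0126, 0.2557]
tcp_rot: [-2.221, -2.222, 0.0]
force: [-0.3, 0.2, -2.7]
width: 0.0206
finger_force: 58.7
[ 0.46500068 -0.01255793  0.25578741] [-0.45420017  0.1119187  -1.21773179]
```

View pics/w2.png

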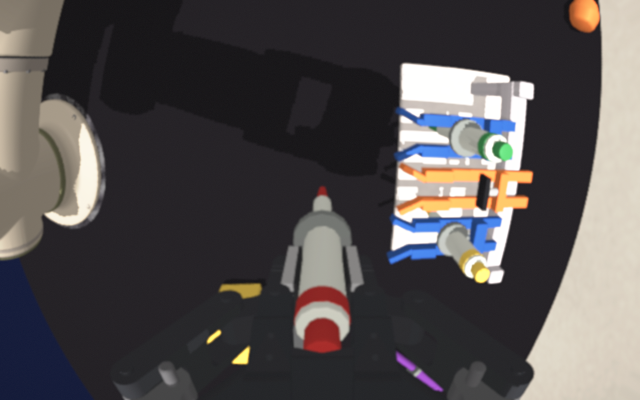

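The wrist view shows the pipette upright in the jaws (collar ~(321,232)), the orange prongs at rows ~172 and ~203, and the black pad at (485,190). Next I measure the slot's middle line and the pipette axis in this one view with depth.

```bash
cat >> h.py <<'E'
def wpts(w):
    v,u=np.mgrid[0:400,0:640]; a=np.stack([u-w['cx'],v-w['cy']],-1)/w['fx']; r=np.linalg.norm(a,axis=-1)+1e-9
    d=np.dstack([a*(np.tan(r)/r)[...,None],np.ones_like(r)])*w['range_z'][...,None]
    return (d-np.array(w['t']))@np.array(w['R'])
def circ(P):
    x,y=P[:,0],P[:,1]; A=np.c_[2*x,2*y,np.ones(len(x))]; s=np.linalg.lstsq(A,x*x+y*y,rcond=None)[0]
    return s[:2].round(4),round(float(np.sqrt(s[2]+s[0]**2+s[1]**2)),4),len(x)
E
python3 - <<'E'
from h import *
w=manip.grab_frame('wrist');P=wpts(w);H,S,V=hsv(w['pixels']);X,Y,Z=P[...,0],P[...,1],P[...,2]
near=(np.hypot(X-.465,Y+.0125)<.022)
for lo,hi in((.19,.218),(.222,.2285),(.232,.25),(.25,.28),(.29,.305)):
    m=near&(Z>lo)&(Z<hi)&(S<70)&(V>90); print('pip',lo,circ(P[m]) if m.sum()>10 else m.sum())
o=(H>5)&(H<20)&(S>150)&(Z>.1)&(X>.5)&(X<.75)
print('orange z',np.percentile(Z[o],[5,25,50,75,95]).round(4),'x',np.percentile(X[o],[0,2,98,100]).round(4))
for x in np.arange(.52,.70,.01):
    m=o&(abs(X-x)<.005)&(Z>.116)
    if m.sum()>5:
        y=Y[m];z=Z[m];c=y.mean();a=y[y<c];b=y[y>=c]
        print(round(x,3),m.sum(),a.min().round(4),a.max().round(4),b.min().round(4),b.max().round(4),'mid',((a.min()+b.max())/2).round(4),((a.max()+b.min())/2).round(4),'z',z[y<c].max().round(4),z[y>=c].max().round(4))
k=(V<60)&(Z>.12)&(Z<.15)&(X>.56)&(abs(Y+.012)<.03); print('pad',k.sum(),np.percentile(P[k],[2,50,98],axis=0).round(4).tolist())
for n,cy in(('g',.04),('y',-.064)):
    for lo,hi in((.14,.165),(.126,.134)):
        m=(np.hypot(X-.6,Y-cy)<.024)&(Z>lo)&(Z<hi)&(S<70); print(n,lo,circ(P[m]) if m.sum()>10 else 0)
E
```

```text
pip 0.19 (array([ 0.4652, -0.0147]), 0.008, 14)
pip 0.222 (array([ 0.4648, -0.0105]), 0.0137, 392)
pip 0.232 (array([ 0.4649, -0.0136]), 0.0106, 500)
pip 0.25 (array([0.4648, 0.0018]), 0.0111, 1733)
pip 0.29 (array([ 0.4646, -0.005 ]), 0.0099, 561)
orange z [0.1207 0.1236 0.1254 0.1302 0.1358] x [0.5373 0.5391 0.6887 0.6908]
0.54 98 -0.0323 -0.0281 0.0048 0.0116 mid -0.0103 -0.0116 z 0.1313 0.1321
0.55 93 -0.0287 -0.0236 0.0038 0.0081 mid -0.0103 -0.0099 z 0.1319 0.1319
0.56 112 -0.0301 -0.0209 0.0012 0.0077 mid -0.0112 -0.0098 z 0.1319 0.1318
0.57 84 -0.032 -0.0209 0.0061 0.008 mid -0.012 -0.0074 z 0.1319 0.1309
0.58 80 -0.0227 -0.0208 0.0063 0.0079 mid -0.0074 -0.0072 z 0.1313 0.132
0.59 59 -0.0234 -0.0209 0.0019 0.0077 mid -0.0079 -0.0095 z 0.1312 0.1309
0.6 36 -0.0231 -0.0215 0.0062 0.0076 mid -0.0077 -0.0076 z 0.1243 0.1247
0.61 42 -0.0219 -0.0208 0.0062 0.0079 mid -0.007 -0.0073 z 0.125 0.1256
0.62 106 -0.0303 -0.0173 -0.0023 0.0079 mid -0.0112 -0.0098 z 0.1426 0.1417
0.63 34 -0.0241 0.0018 0.0019 0.0075 mid -0.0083 0.0019 z 0.1411 0.141
0.64 276 -0.0315 -0.0112 -0.01 0.0082 mid -0.0116 -0.0106 z 0.1368 0.1379
0.65 27 -0.0176 -0.0153 0.0061 0.0083 mid -0.0047 -0.0046 z 0.1364 0.1362
0.66 29 -0.0228 -0.0206 0.005 0.0076 mid -0.0076 -0.0078 z 0.1251 0.1261
0.67 44 -0.0318 -0.0206 -0.0033 0.0081 mid -0.0119 -0.012 z 0.1251 0.1251
0.68 73 -0.0322 -0.0204 -0.0037 0.0085 mid -0.0118 -0.012 z 0.125 0.1253
0.69 54 -0.032 -0.0206 -0.0033 0.008 mid -0.012 -0.0119 z 0.1249 0.1253
pad 273 [[0.6194, -0.0258, 0.1281], [0.6206, -0.011, 0.1372], [0.623, 0.0037, 0.1425]]
g 0.14 (array([0.5995, 0.0395]), 0.0106, 308)
g 0.126 (array([0.5986, 0.0397]), 0.0146, 507)
y 0.14 (array([ 0.5994, -0.0646]), 0.0107, 327)
y 0.126 (array([ 0.5988, -0.064 ]), 0.0149, 451)
```

```bash
python3 -m crank '{"fingers":[-1,-1,-1,-1,-1,-1,-1],"linear":[[0,0.03,-0.7],[0,0,-0.8],[0,0,-0.8],[0,0,-0.7],[0,0,-0.4],[0,0,0],[0,0,0]],"twist":[0,0,0,0,0,0,0]}'
python3 - <<'E'
from h import *
w=grab('wrist');P=wpts(w);H,S,V=hsv(w['pixels']);X,Y,Z=P[...,0],P[...,1],P[...,2]
o=manip.observe();print(o['ee_pos'],o['force'])
near=(np.hypot(X-.465,Y+.0125)<.024)
for lo,hi in((.06,.13),(.134,.142),(.1445,.149),(.149,.16)):
    m=near&(Z>lo)&(Z<hi)&(S<70)&(V>90); print('pip',lo,circ(P[m]) if m.sum()>10 else m.sum(), (X[m].min(),X[m].max(),Y[m].max()) if m.sum() else 0)
m=near&(S<70)&(V>90)&(Y>.001)&(abs(X-.465)<.008); print('collar top z',np.percentile(Z[m],[1,10,50,90,99]).round(4))
b=(Z>.116)&(Z<.15)&(H>5)&(H<20)&(S>150)
print(circ(P[(np.hypot(X-.6,Y-.04)<.024)&(Z>.14)&(Z<.165)&(S<70)]),circ(P[(np.hypot(X-.6,Y+.0645)<.024)&(Z>.14)&(Z<.165)&(S<70)]))
print('orange far', np.percentile(Y[b&(X>.67)&(X<.7)],[1,99]) , np.percentile(Y[b&(X>.56)&(X<.58)],[1,99]))
cv2.imwrite('pics/w3.png',w['pixels'][:,:,::-1])
E
```

```text
clock: 7.88
ee_pos: [0.4653, -0.0114, 0.1715]
tcp_rot: [2.219, 2.222, 0.001]
force: [-0.5, -0.4, -1.5]
width: 0.0209
finger_force: 58.7
[ 0.46529418 -0.01137437  0.17147039] [-0.41201951 -0.23576352 -1.82165108]
pip 0.06 (array([ 0.4652, -0.0122]), 0.0065, 227) (np.float64(0.458876777323075), np.float64(0.47215942321982646), np.float64(-0.005108341347702293))
pip 0.134 (array([ 0.4651, -0.0113]), 0.0163, 59) (np.float64(0.4494109251137676), np.float64(0.4785535017323894), np.float64(0.0056283784941631556))
pip 0.1445 (array([ 0.4652, -0.0112]), 0.0133, 500) (np.float64(0.44818862168007634), np.float64(0.4822709707568103), np.float64(0.005154439822571367))
pip 0.149 (array([ 0.4652, -0.0126]), 0.0106, 294) (np.float64(0.4544637942644898), np.float64(0.4758252084919618), np.float64(-0.0014361129222897708))
collar top z [0.1375 0.1392 0.144  0.1451 0.1458]
(array([0.5993, 0.0397]), 0.0104, 789) (array([ 0.5991, -0.064 ]), 0.0103, 685)
orange far [-0.03197924  0.0076621 ] [-0.03097235  0.00794773]
```

View pics/w3.png

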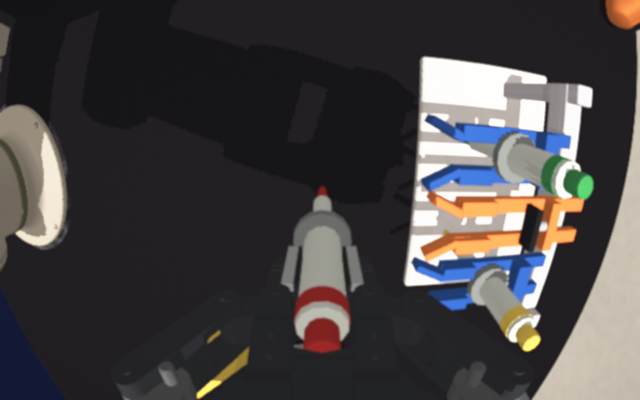

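The view shows the pipette lined up with the slot between the orange prongs (mouth at ~(430,225)); in the measurements it is within 0.5 mm. Sliding in.

```bash
python3 -m crank '{"fingers":[-1,-1,-1,-1,-1,-1,-1,-1],"linear":[[0.4,0,0],[0.7,0,0],[0.7,0,0],[0.7,0,0],[0.5,0,0],[0.4,0,0],[0.4,0,0],[0.3,0,0]],"twist":[0,0,0,0,0,0,0,0]}';python3 -m crank '{"fingers":[-1,-1,-1,-1,-1],"linear":[[0.2,0,0],[0.2,0,0],[0.2,0,0],[0.0,0,0],[0,0,0]],"twist":[0,0,0,0,0]}'
```

```text
clock: 8.93
ee_pos: [0.568, -0.0113, 0.1708]
tcp_rot: [2.22, 2.223, 0.0]
force: [0.8, 0.1, -1.6]
width: 0.0205
finger_force: 58.8
clock: 9.55
ee_pos: [0.5823, -0.0113, 0.1708]
tcp_rot: [-2.22, -2.223, 0.0]
force: [0.3, -1.3, -1.3]
width: 0.0207
finger_force: 58.8
```

Free so far, no contact. Now small steps to feel for the pad (expected near x = 0.601).

```bash
python3 -m crank '{"fingers":[-1,-1,-1,-1,-1,-1],"linear":[[0.16,0,0],[0.16,0,0],[0.16,0,0],[0.1,0,0],[0,0,0],[0,0,0]],"twist":[0,0,0,0,0,0]}';for i in 1 2 3; do :; done; python3 -m crank '{"fingers":[-1,-1,-1,-1],"linear":[[0.06,0,0],[0.06,0,0],[0,0,0],[0,0,0]],"twist":[0,0,0,0]}'
```

```text
clock: 10.3
ee_pos: [0.5969, -0.0113, 0.1708]
tcp_rot: [-2.22, -2.223, 0.0]
force: [-1.0, -0.7, -0.3]
width: 0.0206
finger_force: 58.8
clock: 10.8
ee_pos: [0.5999, -0.0113, 0.1708]
tcp_rot: [-2.22, -2.223, 0.0]
force: [0.3, -0.5, -1.5]
width: 0.0207
finger_force: 58.8
```

```bash
for r in a b; do python3 -m crank '{"fingers":[-1,-1,-1],"linear":[[0.06,0,0],[0,0,0],[0,0,0]],"twist":[0,0,0]}' | grep -E 'ee_pos|force:'; done
```

```text
ee_pos: [0.6014, -0.0113, 0.1708]
force: [-0.2, 0.4, -1.0]
finger_force: 58.8
ee_pos: [0.6027, -0.0113, 0.1708]
force: [-1.2, -1.0, -1.1]
finger_force: 58.8
```

```bash
for r in a b; do python3 -m crank '{"fingers":[-1,-1,-1,-1],"linear":[[0.06,0,0],[0,0,0],[0,0,0],[0,0,0]],"twist":[0,0,0,0]}' | grep -E 'ee_pos|force:'; python3 -c "
from workcell import manip
print(manip.observe()['force'],manip.observe()['moment'])"; done
```

```text
ee_pos: [0.6043, -0.0113, 0.1708]
force: [-3.3, -0.4, -0.4]
finger_force: 58.8
[-3.32079722 -0.38589518 -0.42701752] [0.00941583 0.61481912 0.02000058]
ee_pos: [0.6059, -0.0113, 0.1708]
force: [-4.5, -0.1, -1.1]
finger_force: 58.8
[-4.54666727 -0.05936901 -1.0922304 ] [ 0.06427304  0.74786302 -0.03213377]
```

Pad contact at about x = 0.602; now pressed ~4 mm. One more mm, then lower.

```bash
python3 -m crank '{"fingers":[-1,-1,-1,-1],"linear":[[0.05,0,0],[0,0,0],[0,0,0],[0,0,0]],"twist":[0,0,0,0]}' | grep -E 'ee_pos|force:'
python3 -m crank '{"fingers":[-1,-1,-1,-1,-1,-1],"linear":[[0,0,-0.07],[0,0,-0.07],[0,0,-0.07],[0,0,-0.05],[0,0,0],[0,0,0]],"twist":[0,0,0,0,0,0]}' | grep -E 'ee_pos|force:'
python3 - <<'E'
from h import *
w=grab('wrist');P=wpts(w);H,S,V=hsv(w['pixels']);X,Y,Z=P[...,0],P[...,1],P[...,2]
near=(np.hypot(X-.607,Y+.0125)<.024)
for lo,hi in((.125,.142),(.149,.16)):
    m=near&(Z>lo)&(Z<hi)&(S<70)&(V>90); print(circ(P[m]) if m.sum()>10 else m.sum(), (X[m].min(),X[m].max()))
m=near&(S<70)&(V>90)&(Y>.001)&(abs(X-.607)<.008); print('collar top z',np.percentile(Z[m],[10,50,90]).round(4))
E
```

```text
ee_pos: [0.6071, -0.0113, 0.1708]
force: [-5.5, 1.3, -0.5]
finger_force: 58.8
ee_pos: [0.6071, -0.0113, 0.1641]
force: [-5.1, -0.4, -0.4]
finger_force: 58.8
(array([ 0.6072, -0.0109]), 0.014, 1215) (np.float64(0.585425885142207), np.float64(0.6303855300031758))
(array([ 0.6068, -0.0125]), 0.0107, 320) (np.float64(0.5963098574182033), np.float64(0.6173849402638218))
collar top z [0.1334 0.1367 0.1376]
```

Already 2 mm below the lip tops without vertical load, so the collar is behind the lip. Continuing down to the seat.

```bash
python3 -m crank '{"fingers":[-1,-1,-1,-1,-1],"linear":[[0,0,-0.06],[0,0,-0.06],[0,0,-0.05],[0,0,0],[0,0,0]],"twist":[0,0,0,0,0]}' | grep -E 'ee_pos|force:'
for i in 1 2; do python3 -m crank '{"fingers":[-1,-1,-1],"linear":[[0,0,-0.03],[0,0,0],[0,0,0]],"twist":[0,0,0]}' | grep -E 'ee_pos|force:'; done
```

```text
ee_pos: [0.6071, -0.0113, 0.1599]
force: [-4.8, 0.1, 0.2]
finger_force: 58.8
ee_pos: [0.6072, -0.0113, 0.1593]
force: [-6.0, 0.6, 0.5]
finger_force: 58.8
ee_pos: [0.6073, -0.0113, 0.159]
force: [-4.7, 0.2, 3.6]
finger_force: 59.3
```

```bash
python3 -m crank '{"fingers":[-1,-1,-1,-1],"linear":[[-0.04,0,0],[-0.04,0,0],[0,0,0],[0,0,0]],"twist":[0,0,0,0]}' | grep -E 'ee_pos|force:'
python3 - <<'E'
from h import *
w=grab('wrist','w4.png');P=wpts(w);H,S,V=hsv(w['pixels']);X,Y,Z=P[...,0],P[...,1],P[...,2]
for n,cx,cy in(('p',.605,-.0125),('g',.599,.0397),('y',.599,-.064)):
    near=(np.hypot(X-cx,Y-cy)<.024)&(S<70)&(V>90)
    b=near&(Z>.142)&(Z<.155)
    m=near&(Y>cy+.012)&(abs(X-cx)<.008); print(n,circ(P[b]),'collar top z',np.percentile(Z[m],[10,50,90]).round(4))
E
```

```text
ee_pos: [0.6056, -0.0113, 0.159]
force: [-1.0, 1.6, 4.7]
finger_force: 59.3
p (array([ 0.6059, -0.0134]), 0.0114, 375) collar top z [0.1284 0.1317 0.1327]
g (array([0.5997, 0.0396]), 0.0107, 137) collar top z [0.0106 0.1309 0.1325]Traceback (most recent call last):
  File "<stdin>", line 6, in <module>
    return _quantile_unchecked(
        a, q, axis, out, overwrite_input, method, keepdims, weights)
    return _ureduce(a,
                    func=_quantile_ureduce_func,
    ...<5 lines>...
                    overwrite_input=overwrite_input,
                    method=method)
    r = func(a, **kwargs)
    result = _quantile(arr,
                       quantiles=q,
    ...<2 lines>...
                       out=out,
                       weights=wgt)
    slices_having_nans = np.isnan(arr[-1, ...])
                                  ~~~^^^^^^^^^
IndexError: index -1 is out of bounds for axis 0 with size 0
```

View pics/w4.png

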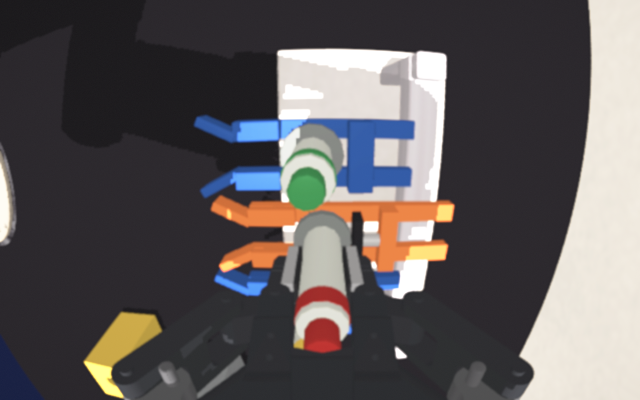

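The collar is between the orange prongs at (325,230) with the black pad at (357,235) against it. Its top is level with the green neighbour's collar, so it is seated. Releasing and retreating straight up.

```bash
python3 -m crank '{"fingers":[-0.2,0,0.2,0.4,0.7,1,1,1],"linear":[[0,0,0],[0,0,0],[0,0,0],[0,0,0],[0,0,0],[0,0,0],[0,0,0],[0,0,0]],"twist":[0,0,0,0,0,0,0,0]}'; python3 -m crank '{"fingers":[1,1,1,1,1,1,1,1],"linear":[[0,0,0.3],[0,0,0.6],[0,0,0.8],[0,0,0.8],[0,0,0.8],[0,0,0.8],[0,0,0.8],[0,0,0]],"twist":[0,0,0,0,0,0,0,0]}'
python3 - <<'E'
from h import *
w=grab('wrist');P=wpts(w);H,S,V=hsv(w['pixels']);X,Y,Z=P[...,0],P[...,1],P[...,2]
for n,cx,cy in(('p',.605,-.0125),('g',.599,.0397),('y',.599,-.064)):
    near=(np.hypot(X-cx,Y-cy)<.024)&(S<70)&(V>90)
    for lo,hi in((.142,.16),(.16,.18),(.18,.205)):
        b=near&(Z>lo)&(Z<hi); print(n,lo,circ(P[b]) if b.sum()>10 else 0)
    m=near&(Y>cy+.012)&(abs(X-cx)<.008)&(Z>.1); print('collar top',np.percentile(Z[m],[10,50,90]).round(4) if m.sum() else 0)
s=grab('scene')['pixels'][130:280,300:450,::-1]
cv2.imwrite('pics/end.png',np.hstack([cv2.resize(s,(400,400)),cv2.resize(w['pixels'][:,160:560,::-1],(400,400))]))
E
```

```text
clock: 16.77
ee_pos: [0.6052, -0.0113, 0.1586]
tcp_rot: [2.22, 2.223, -0.0]
force: [-0.2, -0.3, -0.1]
width: 0.0851
finger_force: 0.0
clock: 17.77
ee_pos: [0.6056, -0.0113, 0.2834]
tcp_rot: [2.218, 2.22, 0.004]
force: [0.9, -0.3, -0.0]
width: 0.0857
finger_force: 0.0
p 0.142 (array([ 0.6067, -0.0179]), 0.0156, 118)
p 0.16 (array([ 0.6047, -0.0124]), 0.0104, 150)
p 0.18 (array([ 0.6048, -0.013 ]), 0.0111, 131)
collar top [0.1172 0.1316 0.1329]
g 0.142 (array([0.5998, 0.0393]), 0.0108, 28)
g 0.16 (array([0.5994, 0.0388]), 0.0116, 26)
g 0.18 (array([0.5997, 0.0397]), 0.0089, 394)
collar top [0.1284 0.1316 0.1328]
y 0.142 (array([ 0.5995, -0.0644]), 0.0107, 151)
y 0.16 (array([ 0.5995, -0.0641]), 0.0105, 100)
y 0.18 (array([ 0.5994, -0.0636]), 0.0087, 242)
collar top [0.1312 0.1317 0.1324]
```

View pics/end.png

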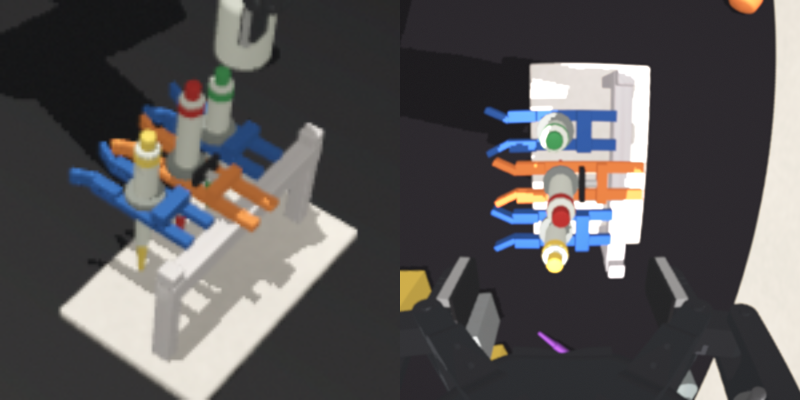

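The red pipette hangs upright at (190,135) in the left crop, on the orange hook between the two neighbours, which are unmoved. Its collar is level with theirs and held against the lip by the pad.

```bash
python3 -c "
from workcell import manip
print(manip.sign_off())"
```

```text
the job is handed in; nothing more can be done
None
```

The red-topped pipette now hangs upright on the orange hook, its collar seated behind the lip and held by the pad; the neighbouring pipettes measured unmoved, and the job was handed in at about 18 s of the 53 s allowed.

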